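# Load a bottle crate into the reader and set its focus knob

## Robot

A 6-joint arm with a two-finger parallel gripper is mounted at the origin on the work surface. World frame = base frame: x ahead of the robot, y to its left, z up, the work surface at z = 0. Lengths are in m, angles in rad, forces in N, time in s.
With the tool pointing down it reaches from about 0.3 to 0.775 m from the base axis. Payload 14.6 kg.
Tool frame: the origin (TCP) lies between the finger pads; the fingertips stand 22 mm ahead of it and the grasp point (between the pads) lies 3 mm ahead of it; z points along the fingers, y is the line along which they close (so a half turn about z gives the same grasp; the last joint's range is limited). The gripper opens to 94 mm and grips with 3 to 60 N. Pads are 16 mm wide; open, the fingers measure 119 mm over their backs; the gripper's body (75 mm by 177 mm) begins 78 mm behind the grasp point.
Start: joints at [1.127, 0.3, 1.521, -0, 1.321, -0.067], TCP at [0.202, 0.511, 0.227] pointing down, gripper open.
Joint ranges: [-3.03, 3.03], [-0.79, 2.21], [0.23, 2.52], [-1.04, 4.18], [0, 3.07], [-2.55, 2.55]. Speed limits (rad/s): [2.22, 2.22, 2.57, 3.14, 3.14, 3.14].

## Interface

Orientations are given as a unit quaternion [x, y, z, w].
In Python, from station import r gives the robot as it stands. The module is installed in compiled form; this text tells all that it offers.
- The arm moves only by the tool apply_moves, never from a script. Its arguments are lists of equal length, an entry for each row: "hand": the finger opening in cm, from 0 to 9.4; "translation": the shift along the tool's x, y, z in cm, a list of three; "spin": the turn about the tool's z in rad. A call has 1 to 12 rows; each row is the pose to reach, as a shift and turn from the pose commanded when the call began, along the tool's axes at that moment; what a row does not reach only later rows make up. A row lasts 1/8 s, in which the tool goes at most 62.5 mm and 10.7 degrees, less where a joint would pass 70% of its speed; a pose out of reach is approached as far as the arm can. A call with a gripper value outside its range is refused whole. The fingers move at their own pace and stop on an object; "grip_force" is the grip in N (left out, the last holds). Time passes only in rows, so rows that repeat a pose let the fingers close. It gives the time, the measured TCP pose, the force, the opening and the grip force at its end, in the units of the state.
- r.read_state(): the state, without advancing time (a new reading comes with each control period).
- r.grab_frame(name): name is "scene" or "top"; returns a dict with "frame" (420x560x3 uint8, blue, green, red), "range_z" (420x560 float32, m along the optical axis (not along the pixel's ray), 0 where there is no reading), "vfov" (degrees; the focal length in pixels is half the picture's height over the tangent of half this angle, whatever the lens; pixels are square), "cx", "cy" (the principal point, pixels), "k1" (the pictures are not rectified: a ray, as slopes to the right and down, at radius r is drawn at 1 + k1 r^2 times it, then the intrinsics apply), "cam_to_world" (4x4, takes a point from camera to world coordinates). Camera axes: x right, y down, z forward; pixel columns grow to the right and rows downward; lengths in m; the calibration is good to about 2 mm. A picture is of the moment at which its call begins.
- r.job_done(): hands the job in; it is judged then, once.
The state is a dict: "clock": time; "joint_pos": joint angles; "joint_velocities": joint speeds; "effort": joint torques, N m; "eef_pos": TCP position; "tcp_rot": TCP orientation; "wrist_force": force on the tool from outside, world axes, zero at the start; "wrist_torque": the same for the moment, N m; "finger_gap": opening from 0.0 (shut) to 1.0 (fully open); "gripper_force": force on a finger pad.
Only numpy, scipy, OpenCV 4.12 (cv2) and the standard library are available. Lean on these libraries where they do the work, as an engineer would, in place of code of your own. Each camera call takes 0.05 s, during which the arm holds its last target. There are 200 camera calls.

## Task

Gently slide the crate of sample bottles along the rollers until it is fully home against the blue stop beside the reader, then turn the focus knob on the sloped console until its white pointer points at the red index tab, and let go. Leave the red tab as it is set and leave the other things on the table where they stand.

Things in the scene. Friction and masses are not known exactly. Their poses are not given: they have to be found in the camera images.
- lane: Roller lane fixed to the table, 440 mm long (y), 166 mm wide (x): 11 free-turning steel rollers 30 mm in diameter, 39 mm apart, tops at z = 60 mm, between two aluminium side rails (inner faces 138 mm apart, tops at z = 80 mm). Origin on the table under its middle; y runs along the lane to the blue stop plate (115 mm tall), z up.
- bay_stop (a point): Middle of the stop's face that the crate comes to rest against, at the height of the roller tops, at (0, 205, 60) mm in the lane's frame; same axes as the lane.
- crate: Loose grey crate, 130 (x) by 170 (y) by 70 mm high, walls 5 mm, blue band round the rim of its end faces; six pale green bottles fixed in it, tops 80 mm above its underside; 0.4 to 0.9 kg. Origin at the centre of its underside, z up, y along the lane to the stop. Rolls on the rollers with about 1 N of drag. Home, its origin is at y = 120 mm in the lane's frame.
- console: White and grey focus console fixed to the table. Origin on the table under the middle of its sloped panel; z up, front (-x) to the robot. Panel 180 mm (up the slope) by 170 mm (y), its middle 130 mm above the table; it rises towards +x at 28 degrees from level, so the knob's axis (panel normal) leans 28 degrees from vertical towards -x.
- knob_grip (a point): Point on the knob's axis to grip at, 36 mm out from the panel. Knob: black disc, 66 mm diameter, face 14 mm out from the panel, with a grey grip bar 58 mm long, 14 mm thick, 14 to 49 mm out from the panel. Axes turn with the knob: z out of the panel, x along the bar to the white pointer line, y across the bar.
- focus_knob (a joint): Angle of the knob: 0 with the pointer straight up the slope, growing as it turns clockwise seen from in front of (outside) the panel; from -1.5 to 1.5. It stays where it is left (friction about 0.06 N m).
- index_ring (a joint): Angle of the red index tab about the same axis, same zero and sense as focus_knob: the knob points at the tab when the two angles are equal. Very stiff (4 N m): not to be moved.
- knob_pointer (a point): Tip of the white pointer, 40 mm from the knob's axis and 14 mm out from the panel; turns with the knob.
- index_mark (a point): The point 40 mm from the knob's axis and 14 mm out from the panel at the red tab's angle: the pointer tip meets it when set. The tab itself is a red block 14 mm (radial, 40 to 54 mm from the axis), 11 mm wide, 6 mm high on the panel.
- bottle_a: A bystander to be left alone: loose pale green bottle, 60 mm diameter, 110 mm tall; origin under its centre.
- bottle_b: A bystander to be left alone: loose pale green bottle, 60 mm diameter, 110 mm tall; origin under its centre.
- beaker: A bystander to be left alone: clear plastic beaker, 70 mm diameter, 80 mm tall; origin under its centre.
- dish_stack: A bystander to be left alone: white stack of dishes, 80 mm diameter, 45 mm tall; origin under its centre.
- screwdriver: A bystander to be left alone: a screwdriver lying flat along its x; origin under its middle.
- wash_jar: A bystander to be left alone: white jar with blue lid, 64 mm diameter, 100 mm tall; origin under its centre.
- tally_counter: A bystander to be left alone: red counter box, 60 by 45 by 25 mm; origin under its centre.
- reader (a point): Glass eye of the black reader head, at (82, 150, 180) mm in the lane's frame. The reader is fixed on the far side of the stop end, beside the lane: mast and head stand at x = 82 to 130 mm, y = 125 to 175 mm, 210 mm tall; nothing hangs over the lane. Keep clear of it.
Mind the look-alikes: they are no part of the job. Of the things shaped like the crate, the grey one is meant.

How it is judged:
On the way, in this order (a step that is already met when the one before it is completed fails the run):
1. the crate is fully home against the stop (y of crate in the frame of lane above 0.108 m and z of crate in the frame of lane below 0.066 m and angle between crate's own z axis and vertical below 0.06 rad and linear speed of crate below 0.03 m/s), for 0.2 s.
2. then the pointer is set to the red tab (distance between knob_pointer and index_mark below 0.0044 m and velocity of joint focus_knob between -0.1 and 0.1 rad/s), for 0.2 s.
At the end, for the whole second after the job is handed in: The crate stands level on the rollers, at rest, within 12 mm of fully home against the stop, and the knob's pointer is at rest within 0.11 rad (6 degrees) of the red tab's angle (all of step 1 and all of step 2); the robot touches nothing.
It fails at once if a bystander is moved more than 30 mm (distance of any of bottle_a, bottle_b, beaker, dish_stack, screwdriver, wash_jar, tally_counter from where it was at the start of the episode above 0.03 m).
It fails at once if the red index tab is shifted more than 4 mm (distance of index_mark from where it was at the start of the episode above 0.004 m).
It fails at once if the crate is flung (faster than 0.6 m/s) or tipped more than 15 degrees (linear speed of crate above 0.6 m/s or angle between crate's own z axis and vertical above 0.26 rad).
It also fails if it takes over 61 s, if anything falls off the work surface, if the arm or the gripper's body presses on something with over 40 N, if the wrist force passes 120 N, or if a joint passes its speed limit or range.

## Working session

There is one attempt and no reset: what is moved stays moved. The work goes in short steps, Python scripts to look and compute and a tool call to move; the robot and the scene stay as the last step left them, time stands still between calls to the robot, and variables do not carry over. Pictures are saved under pics/ and viewed, at most 10 in all, crops included, and the job is handed in when it is done.

Besides the shell and the picture viewer there is one more tool, called after "Emit:" as a command line: name --pt "numbers of a row" for each row, then --argument value for the rest. apply_moves: Moves the arm, as the interface text tells. Its arguments: {"type":"object","properties":{"hand":{"type":"array","items":{"type":"number"}},"translation":{"type":"array","items":{"type":"array","items":{"type":"number"}}},"spin":{"type":"array","items":{"type":"number"}},"grip_force":{"type":"number"}},"required":["hand","translation","spin"]}

```bash
mkdir -p pics; cat > h.py <<'E'
import numpy as np, cv2
from station import r
def grab(n):
    f=r.grab_frame(n); np.savez('%s.npz'%n,**f); return f
def cloud(f):
    h,w=f['range_z'].shape; fl=h/2/np.tan(np.radians(f['vfov'])/2)
    K=np.array([[fl,0,f['cx']],[0,fl,f['cy']],[0,0,1]],float)
    u,v=np.meshgrid(np.arange(w),np.arange(h))
    p=np.stack([u,v],-1).reshape(-1,1,2).astype(float)
    n=cv2.undistortPoints(p,K,np.array([float(f['k1']),0,0,0,0])).reshape(h,w,2)
    z=f['range_z'][...,None]
    c=np.concatenate([n*z,z],-1); T=f['cam_to_world']
    return c@T[:3,:3].T+T[:3,3]
E
python3 - <<'E'
from h import *
a=grab('scene');b=grab('top')
cv2.imwrite('pics/scene.png',a['frame']);cv2.imwrite('pics/top.png',b['frame'])
for f in(a,b):print(f['vfov'],f['cx'],f['cy'],f['k1'],f['cam_to_world'].round(3).tolist())
print(r.read_state())
E
```

```text
48.62287490458913 275.405895934672 209.07877619277002 0.053727487509265884 [[0.377, 0.744, -0.552, 1.299], [0.926, -0.297, 0.233, -0.368], [0.01, -0.599, -0.801, 1.338], [0.0, 0.0, 0.0, 1.0]]
57.96867611052373 284.2927478971993 212.18525313161052 -0.06231548866271746 [[-0.007, -0.989, 0.148, 0.334], [-1.0, 0.008, 0.011, 0.009], [-0.012, -0.148, -0.989, 1.121], [0.0, 0.0, 0.0, 1.0]]
{'clock': 0.1, 'joint_pos': array([ 1.12738939e+00,  3.00414176e-01,  1.52150452e+00, -1.77224260e-05,
        1.32071001e+00, -6.66344713e-02]), 'joint_velocities': array([-0.00104191,  0.0004989 , -0.00228802, -0.00109627, -0.00246436,
        0.00124337]), 'effort': array([ 1.66052650e-03, -5.32642329e+01, -3.53283691e+01,  7.10249855e-02,
        2.34128174e-02, -6.32627894e-05]), 'eef_pos': array([0.2022906 , 0.51122132, 0.22694993]), 'tcp_rot': array([ 1.87271737e-01,  9.82308011e-01, -5.03437471e-04, -1.22373249e-04]), 'wrist_force': array([0.11836879, 0.40321221, 1.78563145]), 'wrist_torque': array([-0.00579799,  0.01809028,  0.03200289]), 'gripper_force': 0.0, 'finger_gap': 1.0032809208212206}
```

View pics/scene.png

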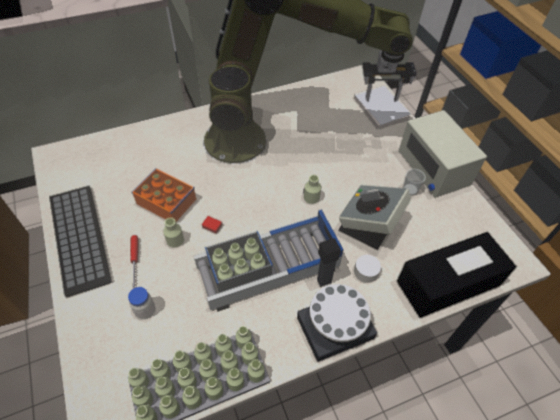

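View pics/top.png

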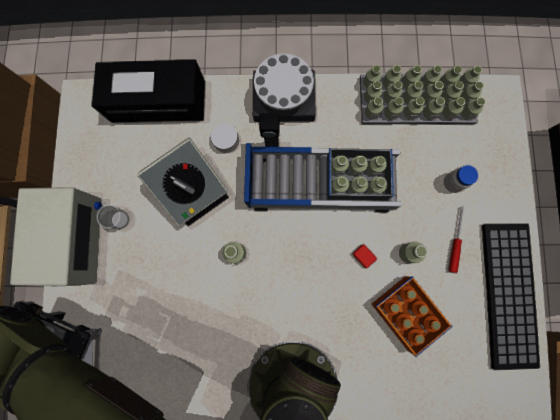

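The scene shows three crate-like things (top view): the grey six-bottle crate on the rollers (362,172), an orange crate (412,315) and a large grey tray (420,97). The one meant is the grey crate on the lane, with the blue stop at (248,177). The console is at (183,183). I'll confirm with a crop and measure.

```bash
python3 - <<'E'
from h import *
b=dict(np.load('top.npz'));a=dict(np.load('scene.npz'))
P=cloud(b);Q=cloud(a);np.save('P.npy',P);np.save('Q.npy',Q)
x=cv2.resize(b['frame'][130:235,130:250],None,fx=4,fy=4,interpolation=cv2.INTER_CUBIC)
y=cv2.resize(b['frame'][130:235,235:405],None,fx=2,fy=2,interpolation=cv2.INTER_CUBIC)
s=cv2.resize(a['frame'][175:255,330:415],None,fx=3,fy=3,interpolation=cv2.INTER_CUBIC)
im=np.zeros((480,840,3),np.uint8);im[:420,:480]=x;im[:210,490:830]=y;im[220:460,490:745]=s
cv2.imwrite('pics/crop.png',im[:,:800])
f=b['frame'].astype(int)
for n,(r0,r1,c0,c1) in dict(lane=(140,215,240,405)).items():
    q=P[r0:r1,c0:c1].reshape(-1,3)
    for lo,hi in((.07,.09),(.1,.125),(.125,.145)):
        m=q[(q[:,2]>lo)&(q[:,2]<hi)]; print(n,lo,len(m),np.percentile(m,[1,50,99],0).round(3).tolist())
# rails top fit
q=P[140:215,240:405].reshape(-1,3);m=q[abs(q[:,2]-.08)<.005][:,:2].astype(np.float32);print(cv2.minAreaRect(m))
m=q[(q[:,2]>.122)&(q[:,2]<.136)][:,:2].astype(np.float32);print('crate',cv2.minAreaRect(m))
# panel plane
q=P[135:230,135:235].reshape(-1,3);q=q[(q[:,2]>.07)&(q[:,2]<.2)]
best=0;g=np.random.default_rng(0)
for _ in range(500):
    t=q[g.choice(len(q),3,False)];n=np.cross(t[1]-t[0],t[2]-t[0]);l=np.linalg.norm(n)
    if l<1e-5:continue
    n/=l;d=abs((q-t[0])@n)<.002
    if d.sum()>best:best=d.sum();I=d
c=q[I].mean(0);n=np.linalg.svd(q[I]-c,full_matrices=False)[2][2];n*=np.sign(n[2])
print('plane',best,len(q),c,n,np.degrees(np.arccos(n[2])),np.degrees(np.arctan2(n[1],n[0])))
E
```

```text
lane 0.07 1736 [[0.506, -0.304, 0.071], [0.527, -0.077, 0.078], [0.693, 0.115, 0.089]]
lane 0.1 1553 [[0.52, -0.267, 0.101], [0.597, -0.17, 0.113], [0.672, 0.127, 0.124]]
lane 0.125 1005 [[0.524, -0.271, 0.125], [0.587, -0.186, 0.132], [0.655, -0.1, 0.144]]
((0.601169228553772, -0.0921257734298706), (0.4342014491558075, 0.18670892715454102), 88.62428283691406)
crate ((0.5905271172523499, -0.1867234706878662), (0.17248807847499847, 0.13167254626750946), 88.86296081542969)
plane 2412 4275 [0.56580427 0.29223182 0.13252137] [-0.37989919 -0.27496314  0.88321678] 27.967130098529275 -144.1037611932901
```

View pics/crop.png

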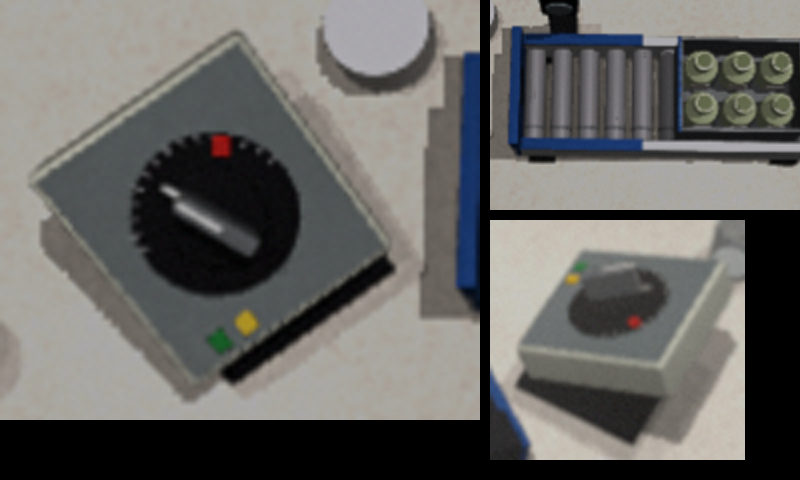

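The crop confirms the grey, blue-banded six-bottle crate on the rollers. On the knob, the white pointer tip is at crop (163,188) and the red tab at (221,146), so it needs roughly a 1.2 rad clockwise turn. I'll compute the lane and knob geometry next.

```bash
cat > k.py <<'E'
from h import *
az=np.radians(-144.1);t=np.radians(28)
n=np.array([np.sin(t)*np.cos(az),np.sin(t)*np.sin(az),np.cos(t)])
up=np.array([-np.cos(t)*np.cos(az),-np.cos(t)*np.sin(az),np.sin(t)]);rt=np.cross(up,n) # right seen from outside
def knob(f,W,box):
    r0,r1,c0,c1=box
    F=f['frame'][r0:r1,c0:c1].astype(int);B,G,R=F[...,0],F[...,1],F[...,2]; w=W[r0:r1,c0:c1]
    c=np.array([0.56580427,0.29223182,0.13252137])
    h=(w-c)@n; s=np.stack([(w-c)@up,(w-c)@rt],-1)
    return F,h,s,(R>140)&(G<70)&(B<70)
if __name__=='__main__':
    for nm,W,box in(('top','P.npy',(135,230,135,235)),('scene','Q.npy',(170,240,335,415))):
        f=dict(np.load(nm+'.npz'));W=np.load(W);F,h,s,red=knob(f,W,box)
        near=np.hypot(*np.moveaxis(s,-1,0))<.09
        disc=(F.sum(-1)<110)&near&(h>.005)&(h<.022)
        bar=near&(h>.042)&(h<.056);panel=near&(abs(h)<.006)
        print(nm,'panel h',np.median(h[panel]),'disc',disc.sum(),np.median(h[disc]),cv2.minEnclosingCircle(s[disc].astype(np.float32)))
        print('bar',bar.sum(),np.median(h[bar]),cv2.minAreaRect(s[bar].astype(np.float32)))
        m=red&near;print('red',m.sum(),s[m].mean(0),np.median(h[m]))
        wh=(F.min(-1)>150)&near&(h>.005)&(h<.06);print('white',wh.sum(),np.c_[s[wh],h[wh]].round(3).tolist())
E
python3 k.py; python3 - <<'E'
from h import *
P=np.load('P.npy');q=P[140:215,240:405].reshape(-1,3)
m=q[abs(q[:,2]-.08)<.004]
for lo,hi in((.49,.56),(.64,.72)):
    e=m[(m[:,0]>lo)&(m[:,0]<hi)];print('rail',len(e),np.polyfit(e[:,1],e[:,0],1),np.ptp(e[:,0]),e[:,1].min(),e[:,1].max())
e=q[(q[:,2]>.107)&(q[:,2]<.123)&(q[:,1]>.08)];print('stop',np.percentile(e,[2,50,98],0).round(4))
E
```

```text
top panel h 0.0003343694538273976 disc 344 0.012777803405501505 ((-0.005294397473335266, 0.00029876368353143334), 0.0525323823094368)
bar 128 0.04766732058091805 ((-0.0030719470232725143, -0.0015594474971294403), (0.014583169482648373, 0.05901568755507469), 67.9533462524414)
red 9 [0.03343273 0.03105502] 0.005164348972378869
white 11 [[0.025, -0.013, 0.006], [0.021, -0.01, 0.051], [0.017, -0.01, 0.047], [0.014, -0.009, 0.049], [0.013, -0.007, 0.051], [0.009, -0.006, 0.048], [0.008, -0.004, 0.05], [0.004, -0.004, 0.052], [0.002, -0.002, 0.048], [0.0, -0.004, 0.048], [-0.002, -0.002, 0.046]]
scene panel h 0.0015737537301890561 disc 0 nan ((0.0, 0.0), 0.0)
bar 77 0.048009998069143696 ((-0.005795065313577652, 0.00212811678647995), (0.021441005170345306, 0.05730017274618149), 68.97569274902344)
red 4 [0.02953605 0.031263  ] 0.00763260123416871
white 0 []
rail 587 [0.00636219 0.5190734 ] 0.054365559231899785 -0.3067613156130268 0.12714444493120527
rail 433 [0.05058354 0.66971151] 0.0574499390955896 -0.30874892385934344 0.11179360330633244
stop [[0.516  0.1135 0.1082]
 [0.5938 0.1209 0.1142]
 [0.676  0.129  0.1183]]
  return _methods._mean(a, axis=axis, dtype=dtype,
  ret = ret.dtype.type(ret / rcount)
```

Emit:
apply_moves --hand '[6, 6, 6, 6, 6, 6, 6, 6, 6, 6, 6, 6]' --pt "-4.4 -4.2 0" --pt "-8.8 -8.4 0" --pt "-13.2 -12.6 0" --pt "-17.6 -16.8 0" --pt "-22 -21 0" --pt "-26.4 -25.2 0" --pt "-30.8 -29.4 0" --pt "-35.2 -33.6 0" --pt "-39.6 -37.8 0" --pt "-44 -42 0" --pt "-48.4 -46.2 0" --pt "-52.8 -50 0" --spin '[0.1, 0.2, 0.3, 0.4, 0.5, 0.6, 0.7, 0.8, 0.9, 1.0, 1.1, 1.2]' --grip_force 10

```text
clock: 1.6
eef_pos: [0.5098, -0.1499, 0.2272]
tcp_rot: [0.711, 0.704, -0.0, -0.0]
wrist_force: [1.0, 1.2, 0.7]
finger_gap: 0.638
gripper_force: 0.0
```

Emit:
apply_moves --hand '[6, 6, 6, 6, 6, 6, 6, 6, 6]' --pt "-5 2.5 0" --pt "-10 5 0" --pt "-15 7.5 0" --pt "-17.2 8.4 0" --pt "-17.2 8.4 3" --pt "-17.2 8.4 7" --pt "-17.2 8.4 11" --pt "-17.2 8.4 11.5" --pt "-17.2 8.4 11.5" --spin '[0, 0, 0, 0, 0, 0, 0, 0, 0]'

```text
clock: 2.72
eef_pos: [0.5927, -0.3205, 0.1135]
tcp_rot: [0.709, 0.705, 0.0, 0.0]
wrist_force: [0.1, -0.2, 1.8]
finger_gap: 0.64
gripper_force: 0.0
```

```bash
python3 - <<'E'
from h import *
b=grab('top');s=r.read_state();print(s['eef_pos'],s['wrist_force'])
cv2.imwrite('pics/t2.png',cv2.resize(b['frame'][120:230,230:480],None,fx=3,fy=3))
E
```

```text
[ 0.59293712 -0.3206551   0.11429249] [-0.17552177 -0.04046035  0.46614333]
```

View pics/t2.png

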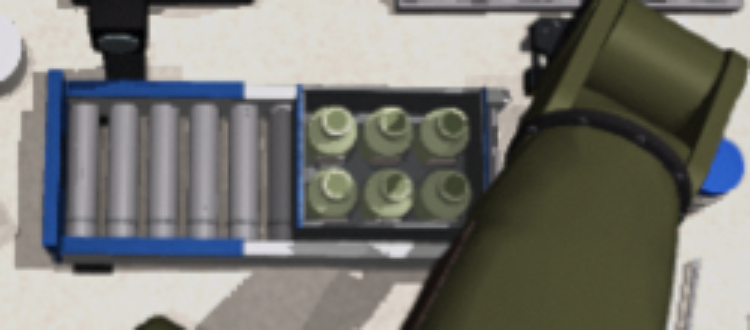

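The arm is behind the crate's rear face with the rollers clear ahead. Pushing slowly now.

Emit:
apply_moves --hand '[6, 6, 6, 6, 6, 6, 6, 6, 6, 6, 6, 6]' --pt "1.2 0 0" --pt "2 0 0" --pt "2.8 0 0" --pt "3.6 0 0" --pt "4.4 0 0" --pt "5.4 0 0" --pt "6.6 0 0" --pt "7.8 0 0" --pt "9 0 0" --pt "10.2 0 0" --pt "11.4 0 0" --pt "12.4 0 0" --spin '[0, 0, 0, 0, 0, 0, 0, 0, 0, 0, 0, 0]'

```text
clock: 4.28
eef_pos: [0.593, -0.1955, 0.1124]
tcp_rot: [0.709, 0.705, -0.0, -0.0]
wrist_force: [1.2, -1.2, -0.1]
finger_gap: 0.639
gripper_force: 0.9
```

Emit:
apply_moves --hand '[6, 6, 6, 6, 6, 6, 6, 6, 6, 6, 6, 6]' --pt "1 0 0" --pt "2.2 0 0" --pt "3.4 0 0" --pt "4.6 0 0" --pt "5.8 0 0" --pt "7 0 0" --pt "8.2 0 0" --pt "9.2 0 0" --pt "10.2 0 0" --pt "11 0 0" --pt "11.5 0 0" --pt "12 0 0" --spin '[0, 0, 0, 0, 0, 0, 0, 0, 0, 0, 0, 0]'

```text
clock: 5.78
eef_pos: [0.5938, -0.0761, 0.1125]
tcp_rot: [0.709, 0.705, -0.0, 0.0]
wrist_force: [0.2, -1.7, -0.4]
finger_gap: 0.637
gripper_force: 0.7
```

```bash
python3 - <<'E'
from h import *
b=grab('top');s=r.read_state();print(s['eef_pos'],s['wrist_force'],s['tcp_rot'])
P=cloud(b);q=P[140:215,235:405].reshape(-1,3);F=b['frame'][140:215,235:405].reshape(-1,3).astype(int)
m=(q[:,2]>.12)&(q[:,2]<.134);print(np.percentile(q[m],[1,2,50,98,99],0).round(3))
cv2.imwrite('pics/t3.png',cv2.resize(b['frame'][120:230,230:480],None,fx=3,fy=3))
E
```

```text
[ 0.59376232 -0.07557839  0.11241751] [ 0.55015157  0.01181615 -0.77722921] [ 7.09155901e-01  7.05051694e-01  2.27025036e-05 -1.30837022e-04]
[[ 0.529 -0.018  0.12 ]
 [ 0.53  -0.014  0.12 ]
 [ 0.613  0.069  0.129]
 [ 0.659  0.106  0.133]
 [ 0.66   0.106  0.134]]
```

View pics/t3.png

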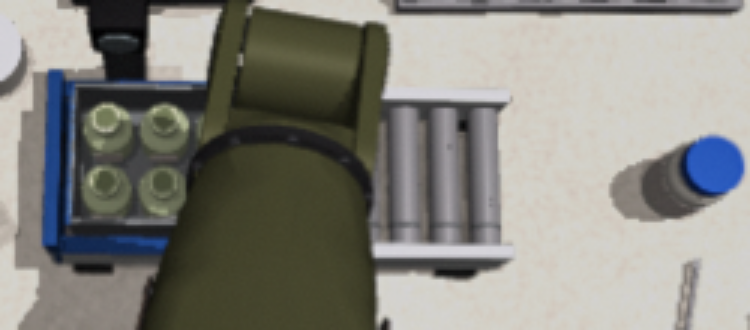

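Crate is nearly home (a few mm from the stop). Nudging until contact.

Emit:
apply_moves --hand '[6, 6, 6, 6, 6]' --pt "0.2 0 0" --pt "0.4 0 0" --pt "0.6 0 0" --pt "0.7 0 0" --pt "0.7 0 0" --spin '[0, 0, 0, 0, 0]'

```text
clock: 6.45
eef_pos: [0.5938, -0.0692, 0.1124]
tcp_rot: [0.709, 0.705, 0.0, -0.0]
wrist_force: [0.4, -0.4, -0.1]
finger_gap: 0.636
gripper_force: 0.0
```

Emit:
apply_moves --hand '[6, 6, 6, 6]' --pt "0.1 0 0" --pt "0.2 0 0" --pt "0.3 0 0" --pt "0.3 0 0" --spin '[0, 0, 0, 0]'

```text
clock: 6.95
eef_pos: [0.5939, -0.0663, 0.1125]
tcp_rot: [0.709, 0.705, 0.0, 0.0]
wrist_force: [0.3, -2.3, -1.1]
finger_gap: 0.637
gripper_force: 1.0
```

Emit:
apply_moves --hand '[6, 6, 6, 6]' --pt "0.1 0 0" --pt "0.2 0 0" --pt "0.2 0 0" --pt "0.2 0 0" --spin '[0, 0, 0, 0]'

```text
clock: 7.45
eef_pos: [0.5944, -0.0658, 0.1127]
tcp_rot: [0.71, 0.705, -0.0, 0.001]
wrist_force: [5.2, -11.4, -1.5]
finger_gap: 0.643
gripper_force: 5.9
```

Emit:
apply_moves --hand '[6, 6, 6, 6]' --pt "0.1 0 0" --pt "0.2 0 0" --pt "0.2 0 0" --pt "0.2 0 0" --spin '[0, 0, 0, 0]'

```text
clock: 7.95
eef_pos: [0.5945, -0.0656, 0.1129]
tcp_rot: [0.71, 0.704, -0.001, 0.002]
wrist_force: [4.1, -23.8, -1.3]
finger_gap: 0.639
gripper_force: 11.9
```

Contact force shows the crate is firmly home. Backing off and rising.

Emit:
apply_moves --hand '[6, 6, 6, 6, 6, 6, 6, 3.5]' --pt "-0.5 0 0" --pt "-1.5 0 0" --pt "-3 0 0" --pt "-3 0 -3" --pt "-3 0 -8" --pt "-3 0 -13" --pt "-3 0 -14" --pt "-3 0 -14" --spin '[0, 0, 0, 0, 0, 0, 0, 0]'

```text
clock: 8.95
eef_pos: [0.5936, -0.0927, 0.2523]
tcp_rot: [0.709, 0.705, 0.0, 0.0]
wrist_force: [-0.3, -0.5, -0.0]
finger_gap: 0.568
gripper_force: 0.0
```

```bash
python3 - <<'E'
from h import *
b=grab('top');a=grab('scene');s=r.read_state();print(s['eef_pos'],s['tcp_rot'])
P=cloud(b);np.save('P.npy',P);np.save('Q.npy',cloud(a));q=P[140:215,235:405].reshape(-1,3)
m=(q[:,2]>.12)&(q[:,2]<.134);print(np.percentile(q[m],[1,50,99],0).round(3))
E
python3 k.py 2>/dev/null | grep -v white
```

```text
[ 0.59326167 -0.09241757  0.25074163] [ 7.09254232e-01  7.04951693e-01 -6.59325599e-04 -1.05379804e-03]
[[ 0.529 -0.037  0.12 ]
 [ 0.612  0.063  0.129]
 [ 0.66   0.115  0.134]]
top panel h 0.00029834962311520673 disc 341 0.01283330448889426 ((-0.0034812637604773045, 0.0009148907847702503), 0.053014058619737625)
bar 128 0.04775382200054133 ((-0.003252709284424782, -0.0012316666543483734), (0.014091591350734234, 0.059571169316768646), 67.08842468261719)
red 20 [0.03290408 0.02976026] 0.004814705417083567
scene panel h 0.00145150045317387 disc 0 nan ((0.0, 0.0), 0.0)
bar 71 0.048199283587896026 ((-0.004963351413607597, 0.0005544554442167282), (0.018053188920021057, 0.05597677081823349), 67.37042999267578)
red 5 [0.02813165 0.02817771] 0.005189429597774937
```

Emit:
apply_moves --hand '[3.5, 3.5, 3.5, 3.5, 3.5, 3.5, 3.5, 3.5, 3.5, 3.5]' --pt "4.5 -0.5 0" --pt "9 -1.1 0" --pt "13.5 -1.7 0" --pt "18 -2.2 0" --pt "22.5 -2.8 0" --pt "27 -3.3 0" --pt "31.5 -3.9 0" --pt "35 -4.3 0" --pt "37.3 -4.6 0" --pt "37.3 -4.6 0" --spin '[0.07, 0.14, 0.21, 0.28, 0.35, 0.42, 0.49, 0.55, 0.58, 0.58]'

```text
clock: 10.3
eef_pos: [0.5493, 0.2819, 0.2506]
tcp_rot: [0.881, 0.474, -0.001, -0.0]
wrist_force: [-0.2, -0.5, -0.5]
finger_gap: 0.37
gripper_force: 0.0
```

```bash
python3 - <<'E'
from h import *
a=grab('scene');b=grab('top');s=r.read_state();print(s['eef_pos'],s['tcp_rot'],s['finger_gap'],s['joint_pos'])
im=np.hstack([cv2.resize(a['frame'][140:260,310:430],(390,390)),cv2.resize(b['frame'][120:240,120:240],(390,390))]);cv2.imwrite('pics/k1.png',im)
E
```

```text
[0.54984271 0.28037635 0.25134129] [ 8.81057042e-01  4.73009194e-01 -8.89519744e-04  4.47978811e-06] 0.375395933151755 [ 4.12279450e-01  4.37552875e-01  1.27899795e+00 -1.53441320e-04
  1.42681440e+00  9.97691316e-01]
```

View pics/k1.png

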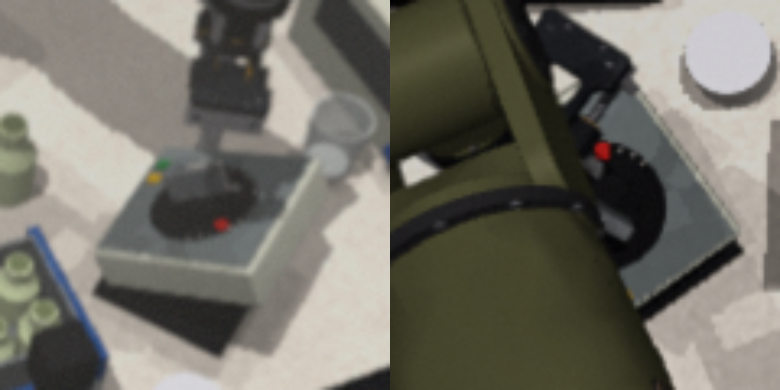

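The fingers hang over the knob, aligned across the bar. Descending with the fingers straddling the bar.

Emit:
apply_moves --hand '[3.5, 3.5, 3.5, 3.5, 3.5]' --pt "0 0 2.5" --pt "0 0 5" --pt "0 0 6.5" --pt "0 0 7.6" --pt "0 0 7.6" --spin '[0, 0, 0, 0, 0]'

```text
clock: 11.02
eef_pos: [0.5499, 0.2807, 0.1761]
tcp_rot: [0.881, 0.473, -0.0, -0.0]
wrist_force: [-0.9, 0.2, 0.2]
finger_gap: 0.376
gripper_force: 0.0
```

Emit:
apply_moves --hand '[2, 1.2, 1.2, 1.2, 1.2, 1.2]' --pt "0 0 0" --pt "0 0 0" --pt "0 0 0" --pt "0 0 0" --pt "0 0 0" --pt "0 0 0" --spin '[0, 0, 0, 0, 0, 0]' --grip_force 5

```text
clock: 11.78
eef_pos: [0.5493, 0.282, 0.1774]
tcp_rot: [0.881, 0.473, 0.0, -0.001]
wrist_force: [-7.0, 4.8, 4.6]
finger_gap: 0.184
gripper_force: 5.0
```

Emit:
apply_moves --hand '[1.2, 1.2, 1.2, 1.2, 1.2, 1.2, 1.2, 1.2]' --pt "0 -0.2 0" --pt "0 -0.2 0" --pt "0 -0.2 0" --pt "0 -0.2 0" --pt "0 -0.2 0" --pt "0 -0.2 0" --pt "0 -0.2 0" --pt "0 -0.2 0" --spin '[0, 0.06, 0.12, 0.18, 0.24, 0.3, 0.3, 0.3]'

```text
clock: 12.78
eef_pos: [0.5492, 0.2816, 0.1767]
tcp_rot: [0.942, 0.336, 0.001, 0.001]
wrist_force: [6.5, -2.3, -1.7]
finger_gap: 0.152
gripper_force: 4.9
```

Emit:
apply_moves --hand '[1.2, 1.2, 1.2, 1.2, 1.2, 1.2, 1.2, 1.2]' --pt "0 0.1 0" --pt "0 0.1 0" --pt "0 0.1 0" --pt "0 0.1 0" --pt "0 0.1 0" --pt "0 0.1 0" --pt "0 0.1 0" --pt "0 0.1 0" --spin '[0.06, 0.12, 0.18, 0.24, 0.3, 0.36, 0.4, 0.4]'

```text
clock: 13.78
eef_pos: [0.5493, 0.281, 0.1767]
tcp_rot: [0.99, 0.142, 0.001, 0.0]
wrist_force: [3.8, -2.8, 0.4]
finger_gap: 0.184
gripper_force: 5.6
```

Emit:
apply_moves --hand '[1.2, 1.2, 1.2, 1.2, 1.2, 1.2, 1.2, 1.2]' --pt "0 0 0" --pt "0 0 0" --pt "0 0 0" --pt "0 0 0" --pt "0 0 0" --pt "0 0 0" --pt "0 0 0" --pt "0 0 0" --spin '[0.06, 0.12, 0.18, 0.24, 0.28, 0.29, 0.29, 0.29]'

```text
clock: 14.78
eef_pos: [0.5493, 0.2808, 0.1766]
tcp_rot: [1.0, -0.002, 0.0, 0.0]
wrist_force: [3.3, -2.9, -0.4]
finger_gap: 0.214
gripper_force: 5.9
```

Emit:
apply_moves --hand '[2, 3.5, 3.5, 3.5, 3.5, 3.5, 3.5, 3.5]' --pt "0 0 0" --pt "0 0 0" --pt "0 0 0" --pt "0 0 0" --pt "0 0 -3" --pt "0 0 -7" --pt "0 0 -8" --pt "0 0 -8" --spin '[0, 0, 0, 0, 0, 0, 0, 0]'

```text
clock: 15.78
eef_pos: [0.5488, 0.2814, 0.2562]
tcp_rot: [1.0, -0.003, 0.0, -0.0]
wrist_force: [0.2, 0.1, -1.5]
finger_gap: 0.372
gripper_force: 0.0
```

```bash
python3 - <<'E'
from h import *
b=grab('top');a=grab('scene');s=r.read_state();print(s['eef_pos'],s['tcp_rot'])
P=cloud(b);np.save('P.npy',P);np.save('Q.npy',cloud(a))
im=np.hstack([cv2.resize(a['frame'][140:260,310:430],(390,390)),cv2.resize(b['frame'][120:240,120:240],(390,390))]);cv2.imwrite('pics/k2.png',im)
E
python3 k.py 2>/dev/null
```

```text
[0.5485224  0.28116358 0.25483045] [ 9.99996072e-01 -2.57107256e-03 -1.01631913e-03  4.61515375e-04]
top panel h 0.00013626688739773208 disc 108 0.012985851807687524 ((-0.030027087777853012, 0.01421056967228651), 0.03000488504767418)
bar 45 0.04830742824917091 ((-0.01368945837020874, -0.0026145046576857567), (0.038236405700445175, 0.010332653298974037), 31.86142921447754)
red 0 [nan nan] nan
white 0 []
scene panel h 0.001623144200345547 disc 0 nan ((0.0, 0.0), 0.0)
bar 65 0.048523357653012376 ((-0.004652827978134155, 0.0020486004650592804), (0.05778614059090614, 0.01601945236325264), 23.906982421875)
red 4 [0.0287726  0.03026891] 0.007329439794894526
white 0 []
```

View pics/k2.png

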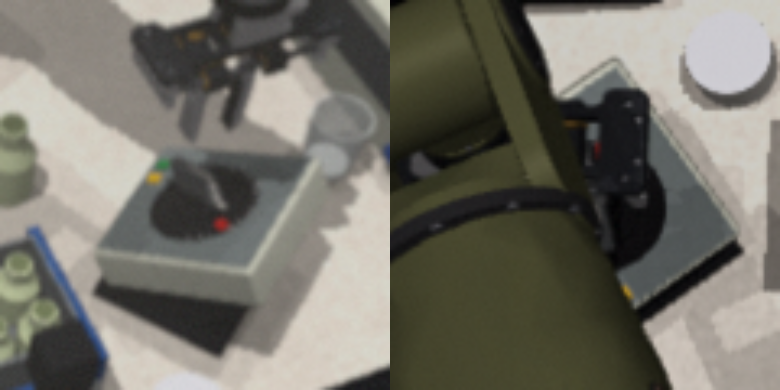

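The bar has turned most of the way but is short of the tab. Moving aside for a clear measurement.

Emit:
apply_moves --hand '[3.5, 3.5, 3.5, 3.5, 3.5]' --pt "-5 0 0" --pt "-10 0 0" --pt "-15 0 0" --pt "-20 0 0" --pt "-20 0 0" --spin '[0, 0, 0, 0, 0]'

```text
clock: 16.5
eef_pos: [0.3466, 0.2823, 0.2559]
tcp_rot: [1.0, -0.002, -0.0, 0.0]
wrist_force: [0.5, 0.8, 0.4]
finger_gap: 0.371
gripper_force: 0.0
```

```bash
python3 - <<'E'
from h import *
b=grab('top');a=grab('scene');s=r.read_state();print(s['eef_pos'],s['tcp_rot'])
P=cloud(b);np.save('P.npy',P);np.save('Q.npy',cloud(a))
im=cv2.resize(b['frame'][145:220,145:220],(590,590),interpolation=cv2.INTER_CUBIC);cv2.imwrite('pics/k3.png',im)
E
python3 k.py 2>/dev/null
```

```text
[0.34895003 0.28238561 0.2559861 ] [ 9.99997309e-01 -2.30725271e-03 -1.70408615e-04  1.72649698e-04]
top panel h 0.000256302842270725 disc 363 0.012790294761996723 ((-0.004778585396707058, -0.001522284233942628), 0.05142746493220329)
bar 125 0.04810769225630899 ((-0.0031626801937818527, -0.0009626206010580063), (0.059045761823654175, 0.01394299603998661), 25.367416381835938)
red 15 [0.03220925 0.03084562] 0.005324332364126175
white 20 [[0.024, 0.012, 0.014], [0.023, 0.01, 0.053], [0.021, 0.012, 0.05], [0.021, 0.009, 0.051], [0.019, 0.011, 0.05], [0.016, 0.009, 0.046], [0.015, 0.007, 0.049], [0.013, 0.006, 0.048], [0.011, 0.008, 0.047], [0.011, 0.005, 0.052], [0.009, 0.006, 0.048], [0.008, 0.005, 0.051], [0.006, 0.004, 0.052], [0.003, 0.002, 0.05], [0.002, 0.004, 0.049], [0.001, 0.0, 0.049], [-0.0, 0.002, 0.05], [-0.001, -0.002, 0.048], [-0.002, 0.001, 0.051], [-0.005, -0.001, 0.049]]
scene panel h 0.00150528353661436 disc 0 nan ((0.0, 0.0), 0.0)
bar 63 0.04872963333028685 ((-0.005369655787944794, 0.001619173213839531), (0.058270327746868134, 0.015938935801386833), 22.8518123626709)
red 4 [0.02778665 0.02898895] 0.0061372992753132745
white 3 [[0.048, -0.074, 0.01], [0.005, 0.002, 0.051], [0.009, 0.004, 0.048]]
```

View pics/k3.png

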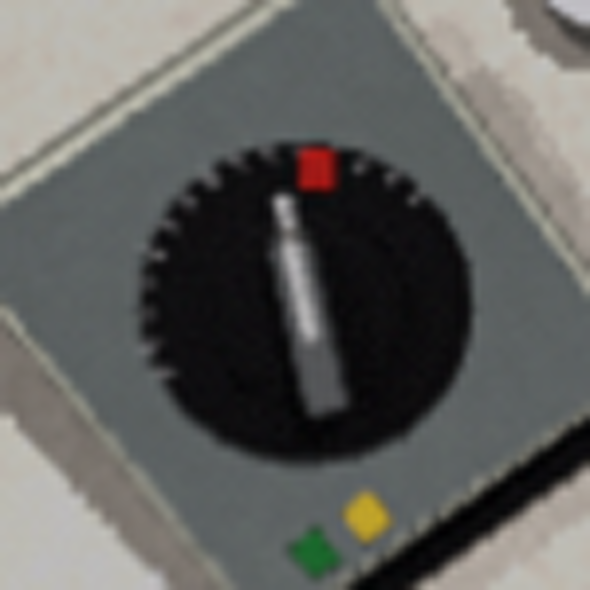

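The pointer tip (283,197) is still about 0.27 rad short of the red tab (317,168). Regripping for the remainder.

Emit:
apply_moves --hand '[3.5, 3.5, 3.5, 3.5, 3.5, 3.5, 3.5, 3.5, 3.5, 3.5]' --pt "5 0 0" --pt "10 0 0" --pt "15 0 0" --pt "20 0 0" --pt "20 0 0" --pt "20 0 2.5" --pt "20 0 5" --pt "20 0 7" --pt "20 0 7.6" --pt "20 0 7.6" --spin '[0, 0, 0, 0, 0, 0, 0, 0, 0, 0]'

```text
clock: 17.85
eef_pos: [0.5489, 0.2812, 0.1805]
tcp_rot: [1.0, -0.003, -0.0, 0.0]
wrist_force: [0.3, 0.5, -0.7]
finger_gap: 0.372
gripper_force: 0.0
```

Emit:
apply_moves --hand '[2.2, 1.2, 1.2, 1.2, 1.2, 1.2, 1.2, 1.2, 1.2, 1.2, 1.2]' --pt "0 0 0" --pt "0 0 0" --pt "0 0 0" --pt "0 0 0" --pt "0 0 0" --pt "0 0 0" --pt "0 0 0" --pt "0 0 0" --pt "0 0 0" --pt "0 0 0" --pt "0 0 0" --spin '[0, 0, 0, 0, 0.06, 0.12, 0.18, 0.24, 0.27, 0.27, 0.27]' --grip_force 8

```text
clock: 19.23
eef_pos: [0.5492, 0.28, 0.1808]
tcp_rot: [0.991, -0.137, 0.0, 0.001]
wrist_force: [0.5, -10.4, -0.0]
finger_gap: 0.214
gripper_force: 8.9
```

```bash
python3 - <<'E'
from h import *
b=grab('top');a=grab('scene')
np.save('P.npy',cloud(b));np.save('Q.npy',cloud(a))
E
python3 k.py 2>/dev/null|grep -v white
```

```text
top panel h 5.821310729570398e-05 disc 31 0.013157130618613752 ((0.00656120665371418, 0.032750703394412994), 0.020506171509623528)
bar 0 nan ((0.0, 0.0), (0.0, 0.0), 0.0)
red 0 [nan nan] nan
scene panel h 0.0015556018803777327 disc 0 nan ((0.0, 0.0), 0.0)
bar 60 0.04901664458031274 ((0.006262628361582756, 0.006204525008797646), (0.03345503658056259, 0.03944965451955795), 20.558509826660156)
red 4 [0.02906249 0.03065207] 0.007841155549155685
```

Occluded while gripping; release slightly, rise and move aside to look.

Emit:
apply_moves --hand '[2.6, 2.8, 2.8, 2.8, 2.8, 2.8, 2.8]' --pt "0 0 0" --pt "0 0 0" --pt "0 0 0" --pt "0 0 -2" --pt "0 0 -5" --pt "0 0 -7.5" --pt "0 0 -7.5" --spin '[0, 0, 0, 0, 0, 0, 0]'

```text
clock: 20.2
eef_pos: [0.5493, 0.2817, 0.2572]
tcp_rot: [0.991, -0.137, 0.001, -0.001]
wrist_force: [0.5, -0.5, -0.6]
finger_gap: 0.299
gripper_force: 0.0
```

Emit:
apply_moves --hand '[2.8, 2.8, 2.8, 2.8, 2.8]' --pt "-5 0 0" --pt "-10 0 0" --pt "-15 0 0" --pt "-20 0 0" --pt "-20 0 0" --spin '[0, 0, 0, 0, 0]'

```text
clock: 20.82
eef_pos: [0.3541, 0.3363, 0.2548]
tcp_rot: [0.991, -0.136, -0.0, 0.0]
wrist_force: [0.4, 0.5, -0.4]
finger_gap: 0.3
gripper_force: 0.0
```

```bash
python3 - <<'E'
from h import *
b=grab('top');a=grab('scene');s=r.read_state();print(s['eef_pos'],s['tcp_rot'])
P=cloud(b);np.save('P.npy',P);np.save('Q.npy',cloud(a))
im=cv2.resize(b['frame'][145:220,145:220],(590,590),interpolation=cv2.INTER_CUBIC);cv2.imwrite('pics/k4.png',im)
E
python3 k.py 2>/dev/null|grep -v white
```

```text
[0.35636917 0.33565789 0.25484325] [ 9.90607951e-01 -1.36732644e-01 -1.21312845e-04  2.40007297e-04]
top panel h 0.0002256751729252456 disc 363 0.012858410946203052 ((-0.0011551976203918457, 0.009959865361452103), 0.05181625857949257)
bar 126 0.04815806237243776 ((-0.002861674875020981, -0.0008030571043491364), (0.05804334580898285, 0.014141478575766087), 42.364681243896484)
red 15 [0.03208631 0.03078129] 0.005030028232280139
scene panel h 0.0015693121936259935 disc 0 nan ((0.0, 0.0), 0.0)
bar 57 0.04879723293635831 ((-0.006430251523852348, 0.0009815320372581482), (0.06452663987874985, 0.014240764081478119), 42.39285659790039)
red 4 [0.02871739 0.03020112] 0.007588323532025482
```

View pics/k4.png

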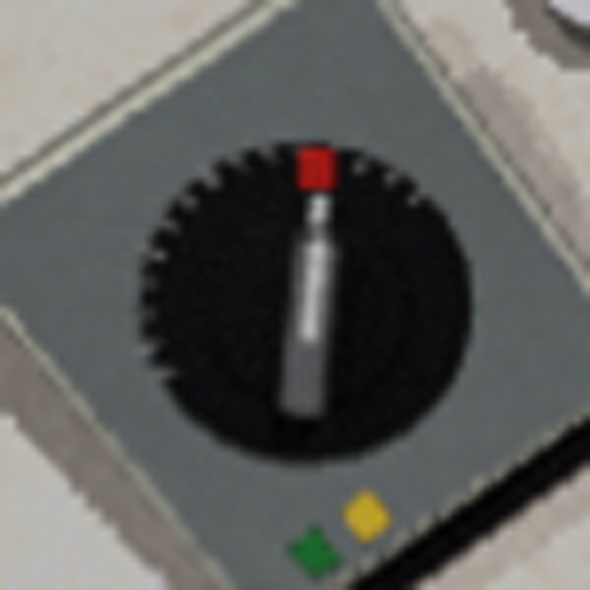

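The pointer tip (318,197) sits right under the red tab (317,168), with the bar at 0.74 rad and the tab at about 0.71. One check on the crate, then I hand in.

```bash
python3 - <<'E'
from h import *
q=np.load('P.npy')[140:215,235:405].reshape(-1,3)
m=(q[:,2]>.12)&(q[:,2]<.134);y=np.percentile(q[m],[1,99],0)[:,1];print(y)
if y[1]>.11: print(r.job_done())
E
```

```text
[-0.05614026  0.11460543]
the job is handed in; nothing more can be done
None
```

The crate is fully home against the blue stop and the knob's pointer is on the red tab, about 0.03 rad off against the 0.11 rad allowed; the arm is clear and the job is handed in at about 21 s (verdict not shown).

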